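# Level the display shelf by its foot and hold the level down

### The job

Of the two small white display shelves on the shop counter, the one with the screw knob stands too low: lay the spirit level across both shelves, vial upwards, and let go of it, then turn the knob of the levelling foot until the bubble sits centred between the two black lines. Then press the level firmly down onto the shelves with the fingers, beside the vial (about 10 N), and finish while still pressing, with the bubble still centred. Leave the jars, bottles and crate where they stand.

Things in the scene. Friction and masses are not known exactly. Their poses are not given: they have to be found in the camera images.
- level: Spirit level: aluminium bar 400 long (x), 28 wide (y), 48 tall (z), about 0.45 kg, black end caps; origin at the centre of its underside. Starts upright on the counter, left or right of the shelves, roughly along world x. An amber vial window 96 long is in the middle of the top; the top beside it is bare metal. Grip across the 28 mm at mid-length. Either end may go to either shelf.
- bubble (a point): Centre of the pale bubble (16 long) in the level's vial, 44 above the level's underside. It runs along the level's x towards the HIGHER end, 0.5 mm per milliradian of tilt, to 30 at most. Centred at x = 0 of the level; the inner edges of the two black lines are 11 either side of the vial's middle, so a centred bubble has 3 free on each side.
- shelf_fixed: Fixed shelf: white board 220 deep (x), 110 wide (y), 18 thick on two dark legs. Top 77.5 above this origin, which is under the board's centre, 0 to 2.5 below the counter top. Two jars stand on its rear half (x over +54); lay the level along y, across x = 0 of both boards. The other shelf is 260 away along y (left or right), turned alike: a 150 gap between them.
- foot_board: Board of the shelf on the levelling foot, also 220 x 110 x 18, no jars; origin at the centre of its underside, top 18 above it. It stays level in itself and rises with the knob, 3.2 mm per radian. It starts 4 to 11 mm lower than the fixed shelf.
- foot_knob (a joint): Angle of the levelling foot's knob, 0 to 6 rad, 0.4 to 1.5 at the start. It grows when turned CLOCKWISE seen from above, which raises its board 3.2 mm per radian. It stays where it is left (friction 0.15 N m), also when the shelf is pressed.
- knob_grip (a point): Grip point of the levelling foot's knob, on its vertical axis, 75 from the board's centre towards the robot (-x of the board). The black knob is a disc 40 across with an upright bar on it: 46 long (x of this frame, which turns with the knob), 12 thick (y), 28 tall. This point is 12 below the bar's top, 16 above the disc, 112 above the counter; the knob turns without rising.
- jar_a: Bystander: jar 48 across and 75 tall on the rear half of the fixed shelf; origin under its base.
- jar_b: Bystander: as jar_a, beside it.
- tub: Bystander: white tub 54 across and 55 tall on the counter between the shelves, towards the back; origin under its base.
- crate: Bystander: wooden crate 200 (x) x 120 (y), 60 tall, full of jars up to 75 high, on the counter on the other side of the shelves from the level; origin under its base.
- bottle_a: Bystander: bottle 40 across and 110 tall behind the shelves; origin under its base.
- bottle_b: Bystander: as bottle_a, behind the shelves.
- bottle_c: Bystander: bottle 44 across and 90 tall behind the shelves; origin under its base.
Things that resemble listed ones, but are neither listed nor needed, are in the scene too. What is shaped like the part that bears foot_board but pink is not meant.

How it is judged:
By the outcome, as a careful person would: the job done as asked, in the order asked, and still so for the second after the job is handed in, while the arm keeps its last pose, push and grip.
It also fails if it takes over 64 s, if anything falls off the work surface, if the arm or the gripper's body presses on something with over 40 N, if the wrist force passes 120 N, or if a joint passes its speed limit or range.

### The arm

A 7-joint arm with a two-finger parallel gripper is mounted at the origin on the work surface. World frame = base frame: x ahead of the robot, y to its left, z up, the work surface at z = 0. Lengths are in m, angles in rad, forces in N, time in s.
With the tool pointing down it reaches from about 0.425 to 1.025 m from the base axis. Payload 3.6 kg.
Tool frame: the origin (TCP) lies midway between the tips of the shut fingers; the grasp point (between the pads) lies 19 mm behind it; z points along the fingers, y is the direction in which the jaws open and shut (so a half turn about z gives the same grasp; the last joint's range is limited). The gripper opens to 85 mm and grips with 20 to 120 N. Pads are 22 mm wide; open, the fingers measure 114 mm over their backs; the gripper's body (76 mm by 85 mm) begins 54 mm behind the grasp point. The pads swing forward as they close: fully open they stand 13 mm farther back than shut.
Start: joints at [-1.399, 0.591, 0.048, 1.609, -0.033, 0.943, -0.034], TCP at [0.19, 0.7, 0.231] pointing down, gripper open.
Joint ranges: [-2.69, 2.69], [-0.47, 2.24], [-1.27, 1.36], [0.19, 2.51], [-1.53, 4.68], [0.08, 2.07], [-3.09, 3.09]. Speed limits (rad/s): [2.57, 2.57, 3.14, 3.14, 3.14, 3.14, 3.14].

### API

Orientations are given as [roll, pitch, yaw] about the fixed x, y, z axes, in that order (R = Rz(yaw) Ry(pitch) Rx(roll)).
In Python, from workcell import r gives the robot as it stands.
- The arm moves only by the tool carry_out, never from a script. Its argument "rows" is a list of rows, each a list of 3 entries, a list of its own where there are three numbers: the opening, from -1 (shut) to 1 (fully open), so that 0 is half open, then the shift along the tool's x, y, z in cm, then the turn, a rotation vector about the tool's x, y, z in rad. In form: [[claw, [x, y, z], [ax, ay, az]], ...]. A call has 1 to 8 rows; each row shifts and turns the commanded pose from where the row before left it, along the tool's axes as they then stand; what a row does not reach is not made up. A row lasts 1/8 s, in which the tool goes at most 62.5 mm and 10.7 degrees, less where a joint would pass 70% of its speed; a pose out of reach is approached as far as the arm can. A call is refused whole if a number of a shift passes 6.25 or a number of a turn 0.188, either way. A call with a gripper value outside its range is refused whole. The fingers move at their own pace and stop on an object; "force" is the grip in N (left out, the last holds). Time passes only in rows, so rows that do not move let the fingers close. It gives the time, the measured TCP pose, the force and the opening at its end, in the units of the state.
- r.get_obs(): the state, without advancing time (a new reading comes with each control period).
- r.read_camera(name): name is "side" or "top" or "wrist"; returns a dict with "color" (480x640x3 uint8, red, green, blue), "fov_y" (degrees; the focal length in pixels is half the picture's height over the tangent of half this angle, whatever the lens; pixels are square), "cx", "cy" (the principal point, pixels), "k1" (the pictures are not rectified: a ray, as slopes to the right and down, at radius r is drawn at 1 + k1 r^2 times it, then the intrinsics apply), "camera_from_world" (4x4, takes a point from world to camera coordinates). Camera axes: x right, y up, looking along -z (the intrinsics and any distortion apply to the point x, -y, -z); pixel columns grow to the right and rows downward; lengths in m; the calibration is good to about 2 mm. A picture is of the moment at which its call begins. There is no depth.
- r.finish_job(): hands the job in, once; it reports no verdict.
Trained networks look in a picture, given as the dict that the camera call returned (one of the last four; its "shot" number tells which), for a name from the list of things; names that differ only in an ending like _2 or _b are one class to them, and where a whole thing is asked for, a point or a joint stands for the part that bears it (a point fixed in the world has none). Each returns a list of dicts, best first, with "confidence" (0 to 1); they miss things now and then, are a little off and sometimes report something else, mostly with a low value. They report only what shows in the picture. A call takes as long as a camera call. They do not tell look-alikes from the thing itself.
- r.masks_of(picture, thing): "region" (480x640 bool, what is visible of it).
- r.mark_of(picture, thing): "location" ([x, y, z] in m, in world coordinates, good to about 4 mm: a listed point, or the origin of a listed thing).
The state is a dict: "clock": time; "qpos": joint angles; "joint_vel": joint speeds; "effort": joint torques, N m; "tool_pos": TCP position; "orientation": TCP orientation; "wrist_force": force on the tool from outside, world axes, zero at the start; "torque": the same for the moment, N m; "gripper_width": opening from 0.0 (shut) to 1.0 (fully open).
Only numpy, scipy, OpenCV 4.12 (cv2) and the standard library are available. Lean on these libraries where they do the work, as an engineer would, in place of code of your own. Each camera call takes 0.05 s, during which the arm holds its last target.

## Working session

There is one attempt and no reset: what is moved stays moved. The work goes in short steps, Python scripts to look and compute and a tool call to move; the robot and the scene stay as the last step left them, time stands still between calls to the robot, and variables do not carry over. Pictures are saved under pics/ and viewed, and the job is handed in when it is done.

Besides the shell and the picture viewer there is one more tool, called after "Emit:" by a JSON object that holds its "api" and its "payload". carry_out: Moves the arm, as the interface text tells. Its arguments: {"type":"object","properties":{"rows":{"type":"array"},"force":{"type":"number"}},"required":["rows"]}

```bash
mkdir -p pics; ls
cat > h.py <<'E'
from workcell import r
import numpy as np, cv2
def shot(cam,name):
    p=r.read_camera(cam); cv2.imwrite(f'pics/{name}.png',p['color'][:,:,::-1]); return p
E
python3 - <<'E'
from h import *
print(r.get_obs())
a=shot('top','top0'); b=shot('side','side0')
for n in ['level','bubble','shelf_fixed','foot_board','foot_knob','knob_grip','jar_a','tub','crate','bottle_a']:
    for q,p in (('top',a),('side',b)):
        print(n,q,[(np.round(d['location'],3).tolist(),round(d['confidence'],2)) for d in r.mark_of(p,n)][:4])
E
```

```text
pics
{'clock': 0.0, 'qpos': array([-1.39954491,  0.5920973 ,  0.04826806,  1.6098278 , -0.03333935,
        0.94268026, -0.03369468]), 'joint_vel': array([ 2.82603640e-05,  5.45300938e-05, -1.04253774e-03, -1.01423869e-03,
       -2.27637586e-06,  1.19917142e-03,  1.36807576e-03]), 'effort': array([ 1.93205095e-03, -5.48700213e+01,  1.54592369e+00, -1.98124552e+01,
        9.05259687e-03,  8.67485156e-03,  1.69849223e-06]), 'tool_pos': array([0.18945936, 0.69895547, 0.23015378]), 'orientation': array([-3.13938547e+00,  7.47207197e-05,  2.87693028e+00]), 'wrist_force': array([-0.10303497,  0.09895991, -0.26808527]), 'torque': array([0.08534253, 0.00465859, 0.04357189]), 'gripper_width': 1.0014039335337197}
level top [([0.471, 0.363, 0.003], 0.7)]
level side [([0.473, 0.361, 0.0], 0.58)]
bubble top [([0.471, 0.364, 0.043], 0.57)]
bubble side [([0.784, -0.102, -0.001], 0.71)]
shelf_fixed top [([0.562, -0.177, 0.0], 0.91)]
shelf_fixed side [([0.568, -0.176, -0.004], 0.62)]
foot_board top [([0.172, -0.301, 0.044], 0.82), ([0.292, 0.569, 0.049], 0.76), ([0.571, 0.083, 0.053], 0.67)]
foot_board side [([0.576, 0.081, 0.057], 0.89), ([0.176, -0.301, 0.046], 0.8), ([0.292, 0.566, 0.048], 0.67)]Traceback (most recent call last):
  File "<stdin>", line 6, in <module>
ValueError: it knows: bottle, bubble, crate, foot_board, jar, knob_grip, level, shelf_fixed, tub
```

Run:
```python
from h import *
a=shot('top','top1'); b=shot('side','side1')
for n in ['knob_grip','jar','tub','crate','bottle']:
    for q,p in (('top',a),('side',b)):
        print(n,q,[(np.round(d['location'],3).tolist(),round(d['confidence'],2)) for d in r.mark_of(p,n)][:4])
for p in (a,b): print(p['fov_y'],p['cx'],p['cy'],p['k1'],np.round(p['camera_from_world'],4).tolist())
```

```text
knob_grip top [([0.224, 0.588, 0.108], 0.78), ([0.104, -0.316, 0.11], 0.77), ([0.225, 0.17, 0.11], 0.63), ([0.496, 0.086, 0.115], 0.55)]
knob_grip side [([0.107, -0.308, 0.112], 0.89), ([0.495, 0.089, 0.114], 0.72), ([0.229, 0.168, 0.116], 0.69), ([0.227, 0.586, 0.116], 0.43)]
jar top [([0.65, -0.153, 0.076], 0.58)]
jar side [([0.643, -0.151, 0.075], 0.58), ([0.649, -0.063, 0.003], 0.17)]
tub top [([0.651, -0.064, 0.0], 0.68)]
tub side []
crate top [([0.519, -0.379, 0.002], 0.73)]
crate side [([0.522, -0.375, 0.001], 0.76)]
bottle top [([0.78, -0.02, -0.004], 0.74), ([0.785, -0.102, -0.005], 0.66), ([0.774, 0.138, 0.002], 0.62)]
bottle side [([0.786, -0.021, -0.004], 0.89), ([0.787, -0.103, 0.001], 0.88), ([0.78, 0.138, 0.001], 0.68)]
42.28364848516132 326.1612281501078 240.55469483837183 -0.06595252641449256 [[-0.0233, -0.9997, -0.0059, 0.0901], [0.997, -0.0236, 0.0733, -0.4873], [-0.0734, -0.0042, 0.9973, -1.5167], [0.0, 0.0, 0.0, 1.0]]
45.72286090696062 321.8314293298596 240.5928277496501 -0.15568599411882636 [[0.9689, -0.2468, 0.015, -0.4263], [0.144, 0.6124, 0.7773, -0.1909], [-0.201, -0.751, 0.629, -1.39], [0.0, 0.0, 0.0, 1.0]]
```

View pics/top0.png

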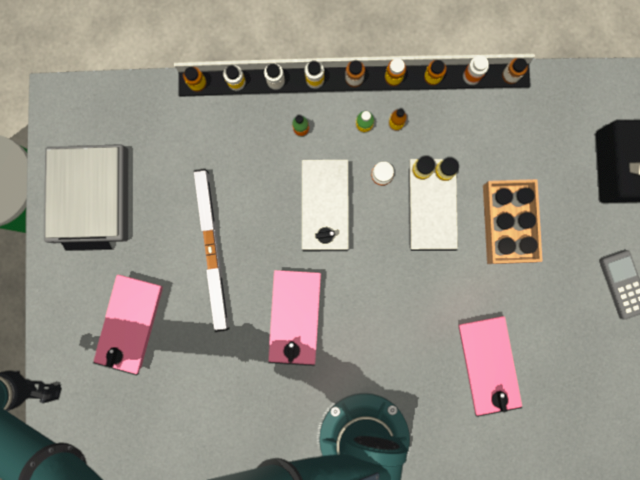

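View pics/side0.png

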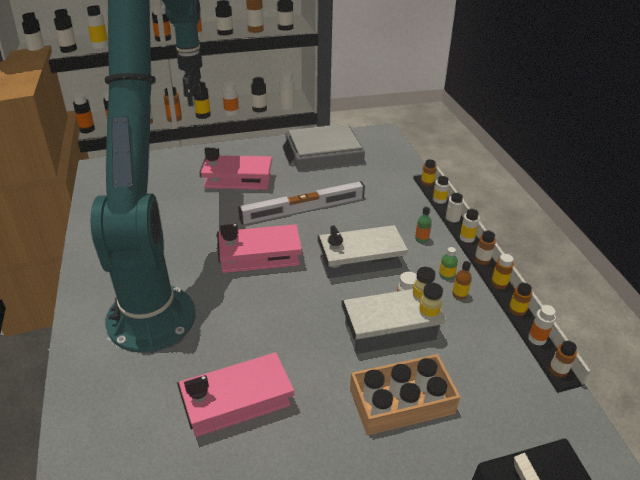

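The top view shows the level at about (210,250) and the fixed shelf with jars at (433,205). Four shelves have knobs: pink at (128,325), (295,315) and (490,365), and white at (326,205). The white one fits: it is not pink, stands 260 mm from the fixed shelf and is turned the same way. I'll confirm that in a crop and measure orientations.

```bash
cat >> h.py <<'E'
def rays(p,uv):
    f=240/np.tan(np.radians(p['fov_y']/2)); K=np.array([[f,0,p['cx']],[0,f,p['cy']],[0,0,1.]])
    n=cv2.undistortPoints(np.float64(uv).reshape(-1,1,2),K,np.float64([p['k1'],0,0,0])).reshape(-1,2)
    M=p['camera_from_world'];R=M[:3,:3];c=-R.T@M[:3,3]
    d=np.c_[n[:,0],-n[:,1],-np.ones(len(n))]@R
    return c,d
def onz(p,uv,z):
    c,d=rays(p,uv); return c+d*((z-c[2])/d[:,2])[:,None]
def proj(p,X):
    f=240/np.tan(np.radians(p['fov_y']/2)); X=np.atleast_2d(X); M=p['camera_from_world']
    Y=X@M[:3,:3].T+M[:3,3]; n=np.c_[Y[:,0],-Y[:,1]]/-Y[:,2:]; n=n*(1+p['k1']*(n**2).sum(1))[:,None]
    return n*f+[p['cx'],p['cy']]
def rect(p,thing,z,near=None):
    out=[]
    for m in r.masks_of(p,thing):
        cs=max(cv2.findContours(m['region'].astype(np.uint8),0,2)[0],key=cv2.contourArea).reshape(-1,2)
        w=onz(p,cs,z)[:,:2].astype(np.float32); (c,s,a)=cv2.minAreaRect(w*1000)
        out.append((np.round(c,1),np.round(s,1),round(a,2),round(m['confidence'],2)))
    return out
E
python3 - <<'E'
from h import *
a=r.read_camera('top');b=r.read_camera('side')
for n,z in (('level',.048),('shelf_fixed',.0765),('foot_board',.068)):
    for q in rect(a,n,z): print(n,q)
c=cv2.resize(a['color'][140:260,280:480,::-1],None,fx=4,fy=4,interpolation=2)
cv2.imwrite('pics/crop0.png',c)
c=cv2.resize(b['color'][210:310,300:460,::-1],None,fx=5,fy=5,interpolation=2)
cv2.imwrite('pics/crop1.png',c)
E
```

```text
level (array([474.3, 358.3]), array([400.3,  38.3]), 6.91, 0.78)
shelf_fixed (array([ 566. , -178.9]), array([115.5, 220.7]), 89.45, 0.6)
foot_board (array([303.6, 158.5]), array([111.4, 220.4]), 84.88, 0.86)
foot_board (array([573.1,  78.2]), array([107.9, 220.7]), 88.84, 0.77)
foot_board (array([ 178.2, -302.8]), array([219.8, 115.3]), 8.74, 0.76)
foot_board (array([295. , 559.7]), array([117.3, 221.7]), 74.02, 0.63)
```

View pics/crop0.png

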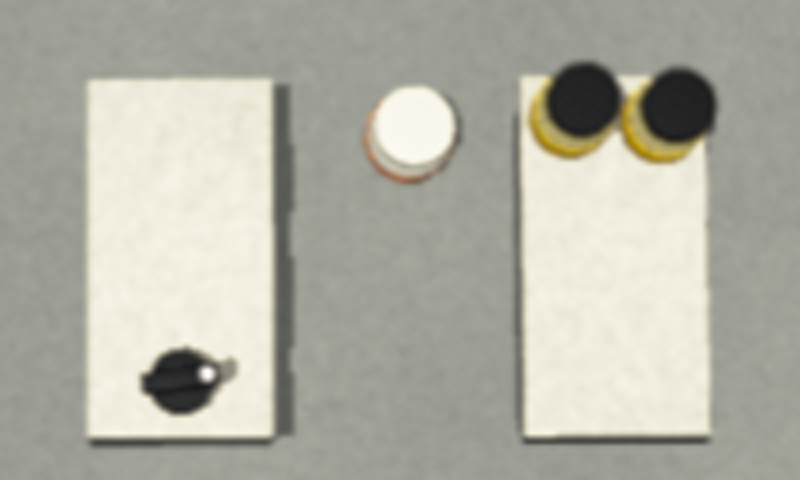

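View pics/crop1.png

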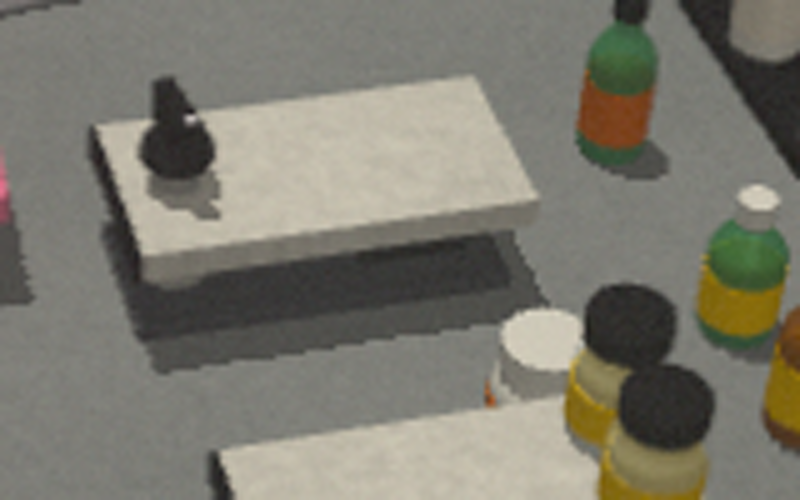

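The crop confirms it: the white shelf's black knob is at about (326,235) in the top view. Its bar lies nearly along the image's horizontal. Next I move above the level.

Emit:
{"api": "carry_out", "payload": {"rows": [[1, [-4.5, -3.1, 0], [0, 0, 0]], [1, [-4.5, -3.1, 0], [0, 0, 0]], [1, [-4.5, -3.1, 0], [0, 0, 0]], [1, [-4.5, -3.1, 0], [0, 0, 0]], [1, [-4.5, -3.1, 0], [0, 0, 0]], [1, [-4.5, -3.1, 0], [0, 0, 0]], [1, [-4.5, -3.1, 0], [0, 0, 0]], [1, [-4.5, -3.1, 0], [0, 0, 0]]], "force": 40}}

```text
clock: 2.35
tool_pos: [0.4735, 0.3649, 0.2316]
orientation: [3.141, 0.0, 2.877]
wrist_force: [0.4, -0.1, -1.1]
gripper_width: 0.999
```

Emit:
{"api": "carry_out", "payload": {"rows": [[1, [0, 0, 0], [0, 0, -0.13]], [1, [0, 0, 0], [0, 0, -0.13]], [1, [0, 0, 0], [0, 0, -0.125]], [1, [0, 0, 0], [0, 0, 0]]]}}

```text
clock: 2.85
tool_pos: [0.4725, 0.3661, 0.2315]
orientation: [3.141, 0.0, -3.023]
wrist_force: [-0.0, 0.3, -0.2]
gripper_width: 0.997
```

```bash
cat >> h.py <<'E'
from scipy.spatial.transform import Rotation as Ro
def to(X):  # shift in tool axes cm to reach TCP X
    o=r.get_obs(); R=Ro.from_euler('xyz',o['orientation']).as_matrix()
    return np.round(R.T@(np.array(X)-o['tool_pos'])*100,2)
def st():
    o=r.get_obs()
    print('t',round(o['clock'],2),'p',np.round(o['tool_pos'],4),'rpy',np.round(o['orientation'],4),'F',np.round(o['wrist_force'],2),'g',round(o['gripper_width'],3),'q',np.round(o['qpos'],2))
E
python3 - <<'E'
from h import *
st()
w=shot('wrist','w0'); a=r.read_camera('top')
for p in (w,a): print([(np.round(d['location'],4),d['confidence']) for d in r.mark_of(p,'level')+r.mark_of(p,'bubble')])
print(rect(w,'level',.048)); print(w['fov_y'])
E
```

```text
t 2.85 p [0.4725 0.3661 0.2315] rpy [ 3.1412e+00  1.0000e-04 -3.0230e+00] F [-0.04  0.3  -0.2 ] g 0.997 q [-0.72  0.43 -0.02  1.9   0.01  0.81  0.94]
[(array([0.4671, 0.3668, 0.0015]), 0.75), (array([0.469 , 0.3646, 0.0436]), 0.41)]
[(array([0.5716, 0.0846, 0.0524]), 0.68), (array([0.4652, 0.3652, 0.0015]), 0.57), (array([0.4693, 0.3614, 0.0434]), 0.59)]
[(array([483.3, 367.3]), array([373.4,  28.2]), 6.84, 0.63)]
69.56901712112935
```

View pics/w0.png

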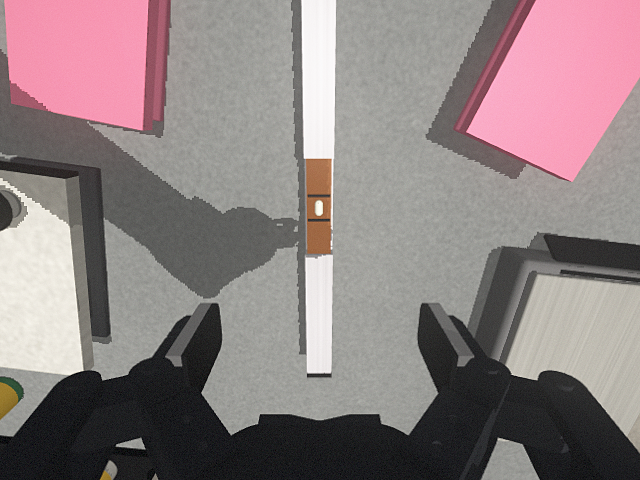

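The wrist view shows the level running vertically under the gripper. Its vial is at (319,207), with the bubble between the lines. Next I compute its centre and axis.

Run:
```python
from h import *
p=r.read_camera('wrist')
print(onz(p,[[318.7,207]],.048), onz(p,[[318.5,158],[319,254]],.048).round(4))
hsv=cv2.cvtColor(p['color'],cv2.COLOR_RGB2HSV); m=((hsv[...,0]<20)&(hsv[...,1]>120)).astype(np.uint8)
m[:, :280]=0;m[:,360:]=0;m[300:]=0
ys,xs=np.nonzero(m);w=onz(p,np.c_[xs,ys],.048)*1000
print(cv2.minAreaRect(w[:,:2].astype(np.float32)))
print(to([0.469,0.366,0.231]))
```

```text
[[0.46939292 0.36582427 0.048     ]] [[0.4232 0.3601 0.048 ]
 [0.5179 0.372  0.048 ]]
((470.5168151855469, 365.415771484375), (93.50920104980469, 22.703161239624023), 6.8952531814575195)
[0.32 0.01 0.03]
```

Emit:
{"api": "carry_out", "payload": {"rows": [[0.2, [0.25, 0, 4], [0, 0, 0.0]], [0.2, [0, 0, 5], [0, 0, 0]], [0.2, [0, 0, 5], [0, 0, 0]], [0.2, [0, 0, 4], [0, 0, 0]], [0.2, [0, 0, 2.5], [0, 0, 0]], [0.2, [0, 0, 1.5], [0, 0, 0]], [0.2, [0, 0, 0], [0, 0, 0]]]}}

```text
clock: 4.12
tool_pos: [0.4695, 0.3657, 0.0106]
orientation: [-3.141, -0.001, -3.021]
wrist_force: [0.1, 0.2, -0.0]
gripper_width: 0.603
```

Emit:
{"api": "carry_out", "payload": {"rows": [[-1, [0, 0, 0], [0, 0, 0]], [-1, [0, 0, 0], [0, 0, 0]], [-1, [0, 0, 0], [0, 0, 0]], [-1, [0, 0, 0], [0, 0, 0]], [-1, [0, 0, 0], [0, 0, 0]], [-1, [0, 0, 0], [0, 0, 0]]], "force": 60}}

```text
clock: 4.88
tool_pos: [0.4707, 0.3662, 0.0126]
orientation: [3.141, 0.002, -3.022]
wrist_force: [1.0, -1.2, 6.4]
gripper_width: 0.317
```

Run:
```python
from h import *
st()
w=shot('wrist','w1')
```

```text
t 4.88 p [0.4707 0.3662 0.0126] rpy [ 3.1407e+00  1.9000e-03 -3.0217e+00] F [ 0.95 -1.19  6.4 ] g 0.317 q [-0.73  0.74 -0.02  2.02  0.03  0.38  0.92]
```

View pics/w1.png

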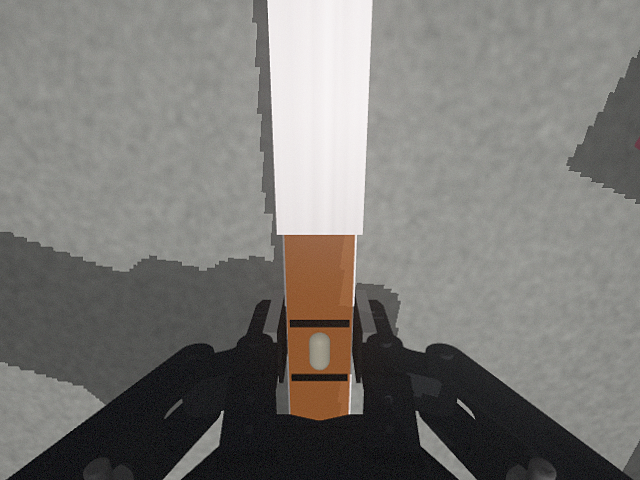

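The level is held across its 28 mm at the vial, with the bubble at (319,350) between the lines. I lift it.

Emit:
{"api": "carry_out", "payload": {"rows": [[-1, [0, 0, -1], [0, 0, 0]], [-1, [0, 0, -3], [0, 0, 0]], [-1, [0, 0, -4], [0, 0, 0]], [-1, [0, 0, -4], [0, 0, 0]], [-1, [0, 0, -3], [0, 0, 0]], [-1, [0, 0, -1], [0, 0, 0]], [-1, [0, 0, 0], [0, 0, 0]]]}}

```text
clock: 5.8
tool_pos: [0.4694, 0.3656, 0.1712]
orientation: [-3.142, -0.0, -3.021]
wrist_force: [-1.2, -0.5, -4.0]
gripper_width: 0.317
```

Run:
```python
from h import *
st()
b=r.read_camera('side');a=r.read_camera('top')
for p in (a,b): print([(np.round(d['location'],4),round(d['confidence'],2)) for d in r.mark_of(p,'level')])
print('fixed',rect(a,'shelf_fixed',.0765),'foot',rect(a,'foot_board',.068))
```

```text
t 5.8 p [0.4694 0.3656 0.1712] rpy [-3.1415e+00 -2.0000e-04 -3.0212e+00] F [-1.16 -0.45 -3.97] g 0.317 q [-0.72  0.5  -0.02  1.96  0.02  0.68  0.94]
[(array([0.465 , 0.3673, 0.157 ]), 0.72)]
[(array([0.4716, 0.3608, 0.1551]), 0.82)]
fixed [(array([ 566. , -177.7]), array([113.2, 220.7]), 89.42, 0.6)] foot [(array([303.5, 158. ]), array([110.4, 220.3]), 85.13, 0.9), (array([571.9,  78.3]), array([112.5, 223. ]), 88.84, 0.84), (array([294.8, 559.3]), array([118.7, 223. ]), 74.18, 0.75), (array([ 178.8, -301.6]), array([221.8, 116.6]), 9.01, 0.69)]
```

Emit:
{"api": "carry_out", "payload": {"rows": [[-1, [0, 0, 0], [0, 0, 0.09]], [-1, [0, 0, 0], [0, 0, 0.17]], [-1, [0, 0, 0], [0, 0, 0.17]], [-1, [0, 0, 0], [0, 0, 0.17]], [-1, [0, 0, 0], [0, 0, 0.17]], [-1, [0, 0, 0], [0, 0, 0.17]], [-1, [0, 0, 0], [0, 0, 0.17]], [-1, [0, 0, 0], [0, 0, 0.17]]]}}

```text
clock: 7.1
tool_pos: [0.4694, 0.3659, 0.1706]
orientation: [-3.14, 0.0, 1.977]
wrist_force: [-0.5, 0.5, -4.6]
gripper_width: 0.321
```

Emit:
{"api": "carry_out", "payload": {"rows": [[-1, [0, 0, 0], [0, 0, 0.16]], [-1, [0, 0, 0], [0, 0, 0.16]], [-1, [0, 0, 0], [0, 0, 0.11]], [-1, [0, 0, 0], [0, 0, 0]]]}}

```text
clock: 7.6
tool_pos: [0.4693, 0.3661, 0.1706]
orientation: [-3.141, 0.001, 1.554]
wrist_force: [1.1, -0.2, -4.0]
gripper_width: 0.317
```

Run:
```python
from h import *
st(); print(to([.5695,-.0485,.171]))
```

```text
t 7.6 p [0.4693 0.3661 0.1706] rpy [-3.141e+00  1.100e-03  1.554e+00] F [ 1.11 -0.21 -4.03] g 0.317 q [-1.06  0.55  0.46  1.97 -0.36  0.71 -0.4 ]
[-41.29  10.71   0.  ]
```

Emit:
{"api": "carry_out", "payload": {"rows": [[-1, [-3, 0.8, 0], [0, 0, 0]], [-1, [-5.6, 1.4, 0], [0, 0, 0]], [-1, [-5.6, 1.4, 0], [0, 0, 0]], [-1, [-5.6, 1.5, 0], [0, 0, 0]], [-1, [-5.6, 1.5, 0], [0, 0, 0]], [-1, [-5.6, 1.5, 0], [0, 0, 0]], [-1, [-5.6, 1.4, 0], [0, 0, 0]], [-1, [-4.7, 1.2, 0], [0, 0, 0.004]]]}}

```text
clock: 8.6
tool_pos: [0.5694, -0.0517, 0.1713]
orientation: [3.141, 0.0, 1.549]
wrist_force: [0.6, 0.5, -4.2]
gripper_width: 0.317
```

Emit:
{"api": "carry_out", "payload": {"rows": [[-1, [0, 0, 0], [0, 0, 0]], [-1, [0, 0, 0], [0, 0, 0]]]}}

```text
clock: 8.85
tool_pos: [0.5686, -0.0488, 0.171]
orientation: [-3.141, -0.001, 1.549]
wrist_force: [0.5, 0.7, -4.6]
gripper_width: 0.323
```

Run:
```python
from h import *
st(); print(to([.5695,-.0485,.171]))
shot('top','top2');shot('side','side2')
```

```text
t 8.85 p [ 0.5686 -0.0488  0.171 ] rpy [-3.1407e+00 -8.0000e-04  1.5486e+00] F [ 0.5   0.72 -4.56] g 0.323 q [-0.3   0.51  0.43  2.02 -0.33  0.67  0.32]
[0.03 0.08 0.  ]
```

View pics/top2.png

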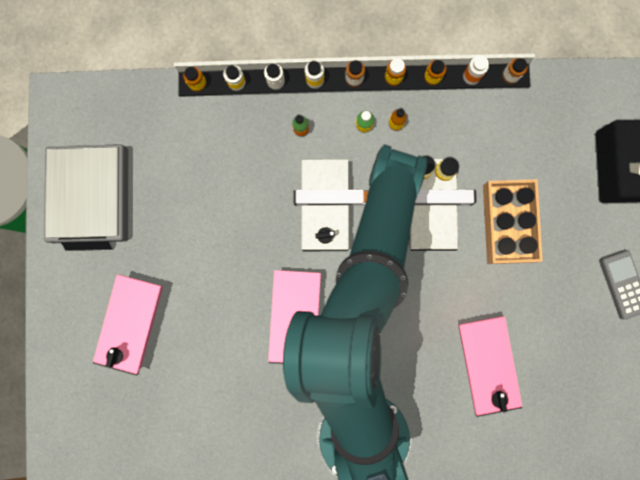

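View pics/side2.png

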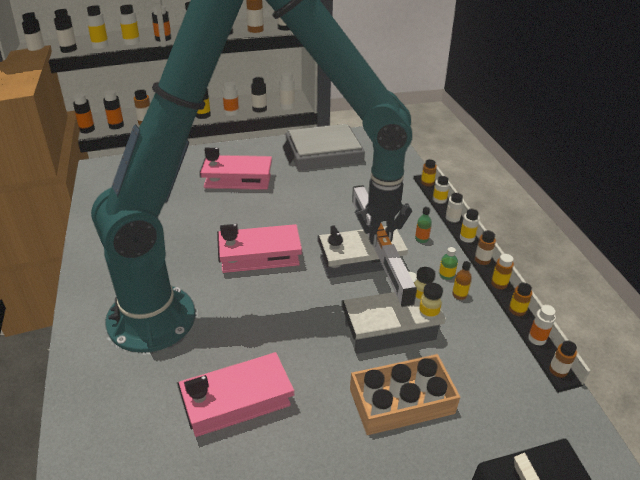

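The level hangs across both shelves, at (385,197) in the top view, clear of the jars. I lower it with a slight tilt towards the low shelf.

Emit:
{"api": "carry_out", "payload": {"rows": [[-1, [0.0, 0.1, 2], [0, -0.025, 0]], [-1, [0, 0, 3], [0, 0, 0]], [-1, [0, 0, 1.5], [0, 0, 0]], [-1, [0, 0, 0.7], [0, 0, 0]], [-1, [0, 0, 0.3], [0, 0, 0]], [-1, [0, 0, 0.2], [0, 0, 0]], [-1, [0, 0, 0], [0, 0, 0]]]}}

```text
clock: 9.82
tool_pos: [0.5703, -0.0506, 0.0948]
orientation: [3.141, 0.025, 1.548]
wrist_force: [0.5, -0.0, -4.2]
gripper_width: 0.321
```

Run:
```python
from h import *
st()
```

```text
t 9.82 p [ 0.5703 -0.0506  0.0948] rpy [3.1406 0.0249 1.5477] F [ 0.5  -0.04 -4.24] g 0.321 q [-0.27  0.63  0.37  2.06 -0.39  0.52  0.36]
```

Emit:
{"api": "carry_out", "payload": {"rows": [[-1, [0, 0, 0.2], [0, 0, 0]], [-1, [0, 0, 0.2], [0, 0, 0]], [-1, [0, 0, 0.15], [0, 0, 0]], [-1, [0, 0, 0], [0, 0, 0]]]}}

```text
clock: 10.32
tool_pos: [0.5698, -0.0507, 0.0887]
orientation: [-3.141, 0.025, 1.548]
wrist_force: [-0.0, -0.5, -5.2]
gripper_width: 0.318
```

Emit:
{"api": "carry_out", "payload": {"rows": [[-1, [0, 0, 0.1], [0, 0, 0]], [-1, [0, 0, 0.1], [0, 0, 0]], [-1, [0, 0, 0], [0, 0, 0]]]}}

```text
clock: 10.7
tool_pos: [0.57, -0.0507, 0.0875]
orientation: [3.141, 0.025, 1.548]
wrist_force: [-1.5, 1.7, 3.4]
gripper_width: 0.322
```

Contact is felt: the force went from -4.2 to +3.4 N. I release it.

Emit:
{"api": "carry_out", "payload": {"rows": [[-0.3, [0, 0, 0], [0, 0, 0]], [-0.2, [0, 0, 0], [0, 0, 0]], [-0.05, [0, 0, 0], [0, 0, 0]], [0.05, [0, 0, 0], [0, 0, 0]], [0.05, [0, 0, 0], [0, 0, 0]]]}}

```text
clock: 11.32
tool_pos: [0.5699, -0.0507, 0.0868]
orientation: [3.142, 0.025, 1.548]
wrist_force: [0.5, -1.0, 0.1]
gripper_width: 0.526
```

Emit:
{"api": "carry_out", "payload": {"rows": [[0.05, [0, 0, -1], [0, 0, 0]], [0.05, [0, 0, -3], [0, 0, 0]], [0.05, [0, 0, -5], [0, 0, 0]], [0.05, [0, 0, -5], [0, 0.025, 0]], [0.05, [0, 0, 0], [0, 0, 0]]]}}

```text
clock: 11.95
tool_pos: [0.573, -0.0485, 0.2316]
orientation: [3.132, -0.0, 1.547]
wrist_force: [-0.4, 0.2, -0.2]
gripper_width: 0.527
```

Run:
```python
from h import *
st()
w=shot('wrist','w3');shot('top','top3')
```

```text
t 11.95 p [ 0.573  -0.0485  0.2316] rpy [ 3.1318e+00 -3.0000e-04  1.5467e+00] F [-0.41  0.16 -0.25] g 0.527 q [-0.36  0.44  0.49  1.97 -0.29  0.79  0.27]
```

View pics/w3.png

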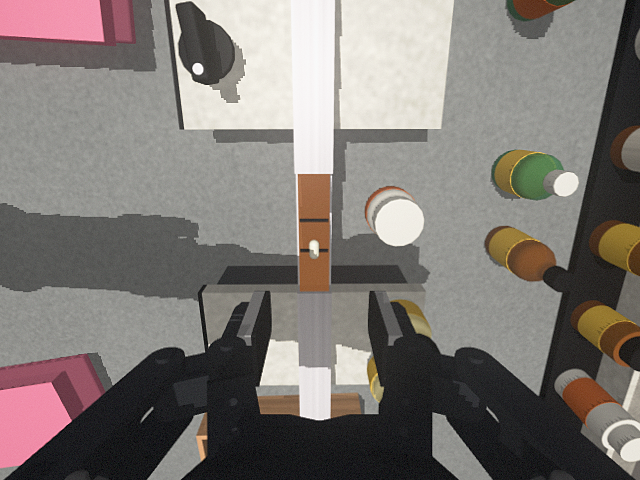

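The wrist view shows the level lying free on both shelves, vial up. The bubble at (314,249) sits on the black line towards the fixed shelf, about 12 mm off centre. That needs roughly 1.9 rad. I go above the knob, seen at (208,45).

Run:
```python
from h import *
w=r.read_camera('wrist'); a=r.read_camera('top')
for p in (w,a):
  print([(np.round(d['location'],4),round(d['confidence'],2)) for d in r.mark_of(p,'knob_grip')])
  print(rect(p,'knob_grip',.11))
print(to([.496,.085,.231]))
```

```text
[(array([0.497 , 0.0832, 0.109 ]), 0.85)]
[(array([499.2,  84.8]), array([49.6, 37.9]), 84.62, 0.59)]
[(array([0.2228, 0.5873, 0.1085]), 0.71), (array([ 0.1046, -0.3154,  0.1124]), 0.68), (array([0.2273, 0.1706, 0.1099]), 0.59)]
[(array([223.2, 576.9]), array([42.4, 46.2]), 89.15, 0.79), (array([494.8,  82.1]), array([39.6, 37.3]), 51.66, 0.63), (array([ 103.7, -315.7]), array([48.7, 34.2]), 43.58, 0.58), (array([235.1, 168.6]), array([22.8, 36.9]), 50.74, 0.5)]
[13.03 -7.63 -0.52]
```

Emit:
{"api": "carry_out", "payload": {"rows": [[0.05, [2.3, -2.5, -0.5], [-0.01, 0, 0]], [0.05, [2.3, -2.5, 0], [0, 0, 0]], [0.05, [2.2, -2.6, 0], [0, 0, 0]], [0.05, [0, 0, 0], [0, 0, 0]]]}}

```text
clock: 12.85
tool_pos: [0.493, 0.0243, 0.2303]
orientation: [3.135, -0.001, 1.551]
wrist_force: [0.5, 0.2, -0.9]
gripper_width: 0.528
```

Run:
```python
from h import *
st()
w=shot('wrist','w4')
print([(np.round(d['location'],4),round(d['confidence'],2)) for d in r.mark_of(w,'knob_grip')])
m=r.masks_of(w,'knob_grip')[0]['region'];ys,xs=np.nonzero(m);x0,y0=xs.min()-25,ys.min()-25;x0=max(x0,0);y0=max(y0,0)
c=w['color'][y0:ys.max()+25,x0:xs.max()+25,::-1]; print(x0,y0,c.shape)
cv2.imwrite('pics/crop4.png',cv2.resize(c,None,fx=4,fy=4,interpolation=2))
```

```text
t 12.85 p [0.493  0.0243 0.2303] rpy [ 3.1353e+00 -7.0000e-04  1.5514e+00] F [ 0.46  0.24 -0.92] g 0.528 q [-0.54  0.33  0.51  2.14 -0.24  0.72  0.11]
[(array([0.4943, 0.0823, 0.1133]), 0.91), (array([ 0.5668, -0.1752,  0.0013]), 0.27), (array([ 0.7705,  0.1382, -0.002 ]), 0.25)]
352 24 (413, 132, 3)
```

View pics/crop4.png

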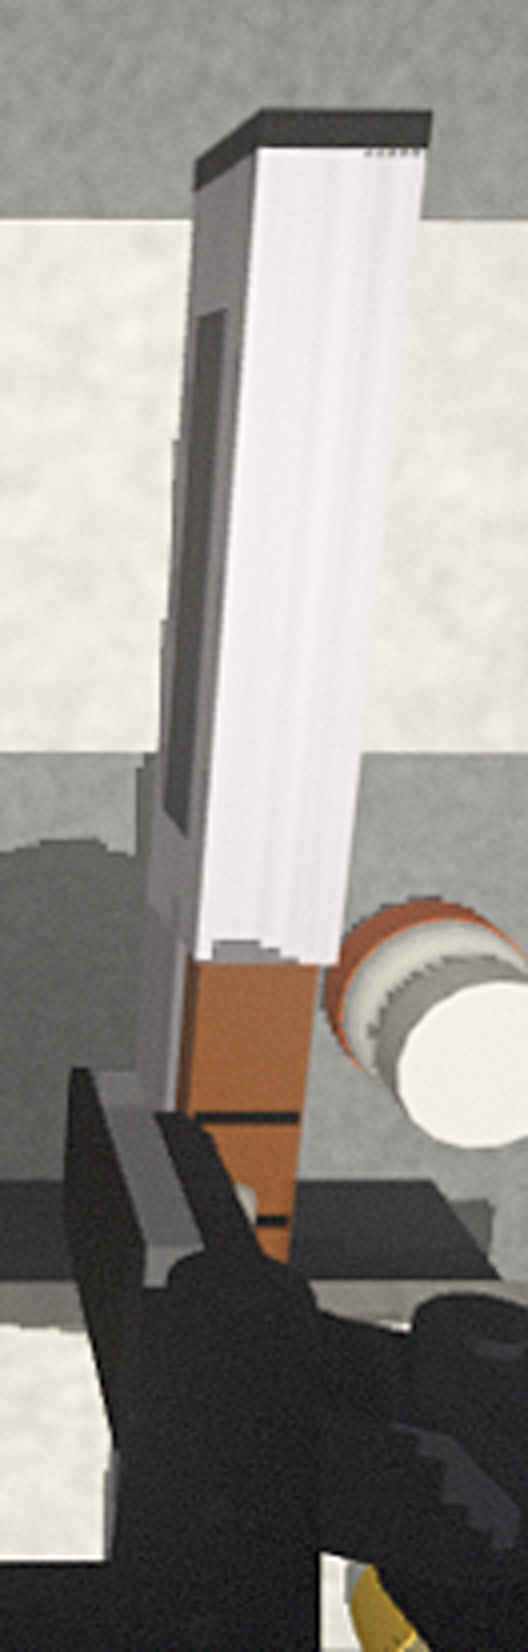

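That mask was wrong: the crop shows the level, not the knob. I crop at the projected mark instead.

Run:
```python
from h import *
w=r.read_camera('wrist')
u,v=proj(w,[.4943,.0823,.112])[0].astype(int); print(u,v)
c=w['color'][v-75:v+75,u-75:u+75,::-1]
cv2.imwrite('pics/crop5.png',cv2.resize(c,None,fx=4,fy=4,interpolation=2))
```

```text
313 151
```

View pics/crop5.png

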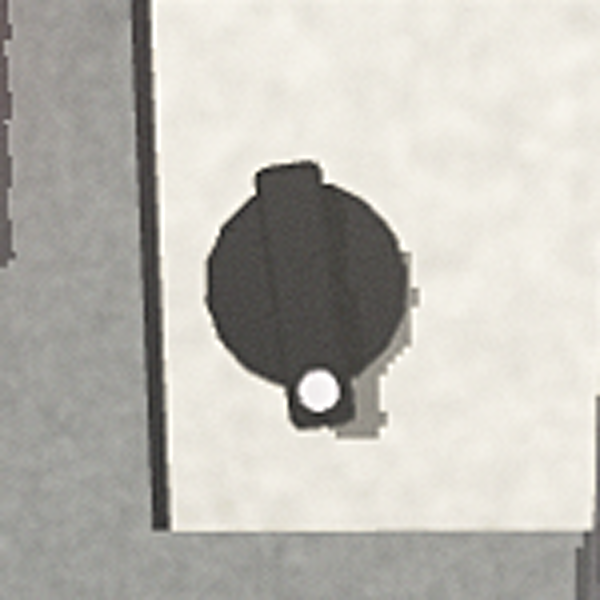

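Run:
```python
from h import *
w=r.read_camera('wrist')
uv=np.array([[289,165],[322,425]])/4+[313-75,151-75]
P=onz(w,uv,.124);print(P.round(4),np.linalg.norm(P[0]-P[1]),P.mean(0)); d=P[0]-P[1];print(np.arctan2(d[1],d[0]))
uv=np.array([[307,287]])/4+[238,76]
print(onz(w,uv,.096)); st()
print(to([P.mean(0)[0],P.mean(0)[1],.230]))
```

```text
[[0.4929 0.106  0.124 ]
 [0.4974 0.0611 0.124 ]] 0.04509311208353949 [0.49513634 0.08352258 0.124     ]
1.6720307130909788
[[0.49526239 0.08343927 0.096     ]]
t 13.1 p [0.4966 0.0216 0.2313] rpy [3.1306e+00 7.0000e-04 1.5464e+00] F [ 0.11 -1.17  0.76] g 0.527 q [-0.54  0.33  0.51  2.14 -0.24  0.71  0.11]
[ 6.19 -0.3   0.13]
```

Emit:
{"api": "carry_out", "payload": {"rows": [[0.05, [3.1, -0.15, 0], [0.01, 0, 0]], [0.05, [3.1, -0.15, 0], [0, 0, 0]], [0.05, [0, 0, 0], [0, 0, -0.125]], [0.0, [0, 0, 3], [0, 0, 0]], [-0.2, [0, 0, 3], [0, 0, 0]], [-0.2, [0, 0, 2], [0, 0, 0]], [-0.2, [0, 0, 0], [0, 0, 0]]]}}

```text
clock: 13.98
tool_pos: [0.4937, 0.0836, 0.15]
orientation: [-3.139, 0.001, 1.671]
wrist_force: [0.0, 0.6, -0.2]
gripper_width: 0.399
```

Run:
```python
from h import *
st()
print(to([.495,.0835,.101]))
shot('wrist','w6')
```

```text
t 13.97 p [0.4937 0.0836 0.15  ] rpy [-3.1387e+00  1.1000e-03  1.6713e+00] F [ 0.02  0.58 -0.22] g 0.399 q [-0.55  0.47  0.38  2.19 -0.33  0.55  0.18]
[-0.02  0.14  4.9 ]
```

View pics/w6.png

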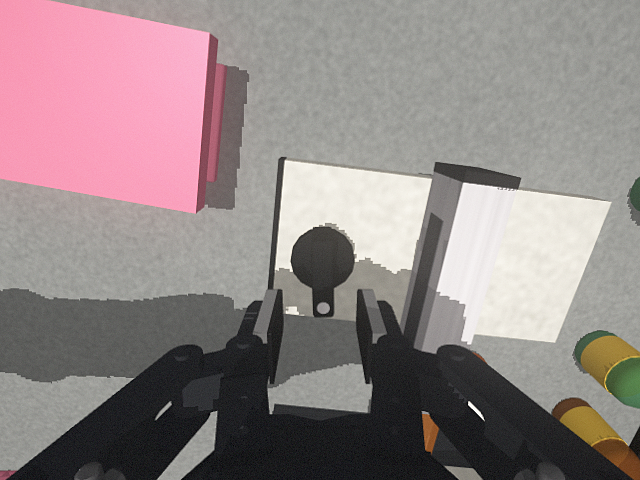

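Run:
```python
from h import *
w=r.read_camera('wrist'); st()
print(proj(w,[[.495,.0835,.124],[.495,.0835,.096],[.495,.0835,.15]]))
print(onz(w,[[322,258]],.096))
b=r.read_camera('side')
cv2.imwrite('pics/s6.png',cv2.resize(b['color'][130:290,280:480,::-1],None,fx=4,fy=3.7))
print(-w['camera_from_world'][:3,:3].T@w['camera_from_world'][:3,3])
```

```text
t 14.07 p [0.4949 0.084  0.1516] rpy [3.1408e+00 4.0000e-04 1.6718e+00] F [ 0.66 -0.5  -0.18] g 0.401 q [-0.55  0.46  0.38  2.18 -0.33  0.55  0.18]
[[321.55239487 280.85184839]
 [321.32759445 260.87977919]
 [321.8263708  305.20784692]]
[[0.4952158  0.08545655 0.096     ]]
[0.48562702 0.16591579 0.29398845]
```

View pics/s6.png

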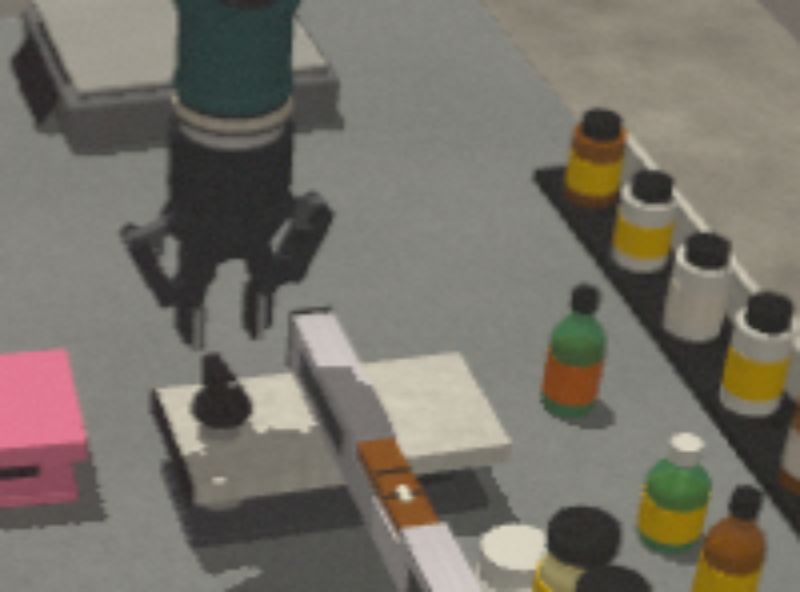

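The gripper stands centred over the knob bar, matching the projection to within 2 mm. I descend and grip.

Emit:
{"api": "carry_out", "payload": {"rows": [[-0.2, [0, 0, 2.5], [0, 0, 0]], [-0.2, [0, 0, 1.7], [0, 0, 0]], [-0.2, [0, 0, 0.8], [0, 0, 0]], [-0.2, [0, 0, 0], [0, 0, 0]], [-1, [0, 0, 0], [0, 0, 0]], [-1, [0, 0, 0], [0, 0, 0]], [-1, [0, 0, 0], [0, 0, 0]], [-1, [0, 0, 0], [0, 0, 0]]], "force": 60}}

```text
clock: 15.12
tool_pos: [0.4952, 0.0847, 0.1022]
orientation: [3.139, -0.0, 1.673]
wrist_force: [1.0, -0.4, 6.8]
gripper_width: 0.128
```

Run:
```python
from h import *
st(); print(r.get_obs()['torque'])
```

```text
t 15.12 p [0.4952 0.0847 0.1022] rpy [ 3.1390e+00 -2.0000e-04  1.6734e+00] F [ 1.04 -0.38  6.83] g 0.128 q [-0.49  0.54  0.31  2.21 -0.39  0.43  0.24]
[-0.0289778  -0.01630818  0.14276547]
```

Emit:
{"api": "carry_out", "payload": {"rows": [[-1, [0, 0, -0.15], [0, 0, 0]], [-1, [0, 0, 0], [0, 0, 0.16]], [-1, [0, 0, 0], [0, 0, 0.16]], [-1, [0, 0, 0], [0, 0, 0.16]], [-1, [0, 0, 0], [0, 0, 0.16]], [-1, [0, 0, 0], [0, 0, 0.16]], [-1, [0, 0, 0], [0, 0, 0.16]], [-1, [0, 0, 0], [0, 0, 0]]]}}

```text
clock: 16.12
tool_pos: [0.4961, 0.0843, 0.1024]
orientation: [3.137, -0.002, 0.711]
wrist_force: [5.0, -1.6, -10.9]
gripper_width: 0.125
```

```bash
cat >> h.py <<'E'
def vial(p,name):
    u,v=proj(p,[.5695,-.0485,.122])[0].astype(int)
    c=p['color'][v-40:v+40,u-40:u+40,::-1]; cv2.imwrite(f'pics/{name}.png',cv2.resize(c,None,fx=7,fy=7,interpolation=2)); return u,v
E
python3 - <<'E'
from h import *
st(); print(r.get_obs()['torque'])
b=shot('side','s7'); print(vial(b,'v7'))
a=shot('top','t7');
E
```

```text
t 16.12 p [0.4961 0.0843 0.1024] rpy [ 3.1371e+00 -1.6000e-03  7.1080e-01] F [  5.01  -1.6  -10.91] g 0.125 q [-0.68  0.6   0.58  2.22 -0.69  0.5  -0.42]
[-0.0684823  -1.15346319 -0.1897995 ]
(np.int64(378), np.int64(258))
```

View pics/v7.png

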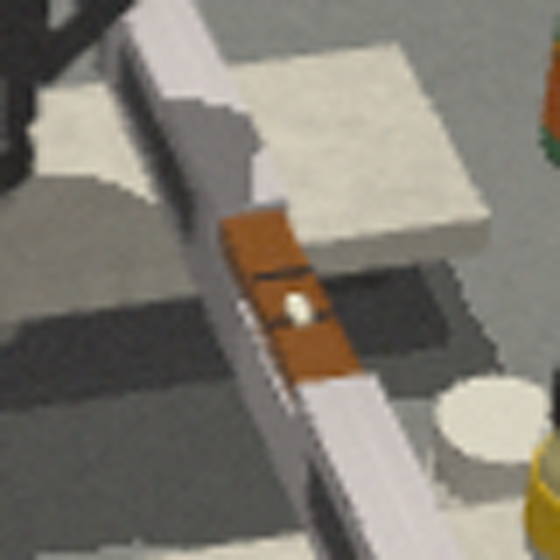

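View pics/t7.png

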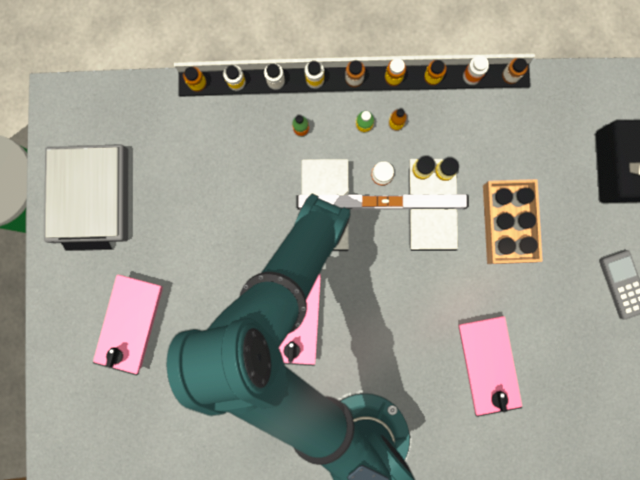

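The knob turns and the bubble moves. In the side crop it is now at (297,308), halfway to the middle. I continue.

Emit:
{"api": "carry_out", "payload": {"rows": [[-1, [0, 0, 0.1], [0, 0, 0.15]], [-1, [0, 0, 0], [0, 0, 0.15]], [-1, [0, 0, 0], [0, 0, 0.15]], [-1, [0, 0, 0], [0, 0, 0.15]], [-1, [0, 0, 0], [0, 0, 0.15]], [-1, [0, 0, 0], [0, 0, 0.12]], [-1, [0, 0, 0], [0, 0, 0]]]}}

```text
clock: 17.1
tool_pos: [0.4964, 0.0835, 0.1023]
orientation: [3.14, -0.005, -0.158]
wrist_force: [4.2, -3.0, -2.3]
gripper_width: 0.126
```

Run:
```python
from h import *
st(); print(r.get_obs()['torque'])
b=shot('side','s8'); print(vial(b,'v8'))
```

```text
t 17.1 p [0.4964 0.0835 0.1023] rpy [ 3.1397 -0.0053 -0.1584] F [ 4.2  -3.03 -2.28] g 0.126 q [-0.83  0.68  0.82  2.22 -0.92  0.61 -1.05]
[-0.52100534 -0.90768069 -0.12928872]
(np.int64(378), np.int64(258))
```

View pics/v8.png

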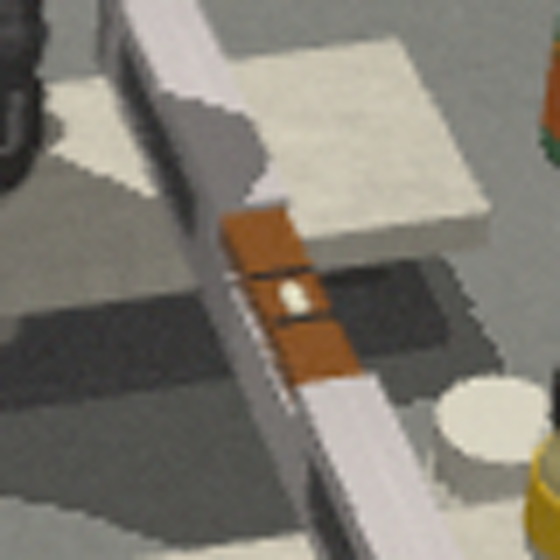

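The bubble is now about central, at crop (293,296) between the lines. I let go of the knob and rise, then look from above with the wrist camera.

Emit:
{"api": "carry_out", "payload": {"rows": [[-0.3, [0, 0, 0], [0, 0, 0]], [-0.3, [0, 0, 0], [0, 0, 0]], [-0.3, [0, 0, -2], [0, 0, 0]], [-0.3, [0, 0, -5], [0, 0, 0]], [-0.3, [0, 0, -6], [0, 0, 0]], [-0.3, [0, 0, 0], [0, 0, -0.16]], [-0.6, [0, 0, 0], [0, 0, -0.18]], [-0.8, [0, 0, 0], [0, 0, -0.18]]]}}

```text
clock: 18.15
tool_pos: [0.4927, 0.085, 0.2316]
orientation: [-3.14, 0.001, 0.37]
wrist_force: [-0.4, 0.9, 0.1]
gripper_width: 0.102
```

Emit:
{"api": "carry_out", "payload": {"rows": [[-1, [0, 0, 0], [0, 0, -0.18]], [-1, [0, 0, 0], [0, 0, -0.18]], [-1, [0, 0, 0], [0, 0, -0.18]], [-1, [0, 0, 0], [0, 0, -0.18]], [-1, [0, 0, 0], [0, 0, -0.18]], [-1, [0, 0, 0], [0, 0, -0.18]], [-1, [0, 0, 0], [0, 0, -0.18]], [-1, [0, 0, 0], [0, 0, 0]]]}}

```text
clock: 19.15
tool_pos: [0.493, 0.0845, 0.2316]
orientation: [-3.14, -0.001, 1.621]
wrist_force: [-0.1, 1.0, -0.2]
gripper_width: 0.004
```

Run:
```python
from h import *
st(); print(to([.5695,-.1145,.2]))
```

```text
t 19.15 p [0.493  0.0845 0.2316] rpy [-3.1400e+00 -8.0000e-04  1.6212e+00] F [-0.09  1.04 -0.2 ] g 0.004 q [-0.71  0.35  0.57  2.12 -0.28  0.74  0.1 ]
[-20.27   6.65   3.14]
```

Emit:
{"api": "carry_out", "payload": {"rows": [[-1, [0, 0, 0], [0, 0, 0.072]], [-1, [-4, 1.6, 0], [0, 0, 0]], [-1, [-5, 2, 0], [0, 0, 0]], [-1, [-5, 2, 0], [0, 0, 0]], [-1, [-3.8, 1.6, 0.5], [0, 0, 0]], [-1, [-2, 0.8, 0.5], [0, 0, 0]], [-1, [0, 0, 0], [0, 0, 0]]]}}

```text
clock: 20.02
tool_pos: [0.5695, -0.1168, 0.2214]
orientation: [-3.14, 0.001, 1.545]
wrist_force: [-0.2, -0.3, -0.3]
gripper_width: -0.002
```

Run:
```python
from h import *
st()
w=shot('wrist','w9'); u,v=vial(w,'v9'); print(u,v)
```

```text
t 20.02 p [ 0.5695 -0.1168  0.2214] rpy [-3.1403e+00  9.0000e-04  1.5452e+00] F [-0.21 -0.32 -0.33] g -0.002 q [-0.29  0.48  0.57  1.96 -0.35  0.8   0.46]
318 141
```

View pics/w9.png

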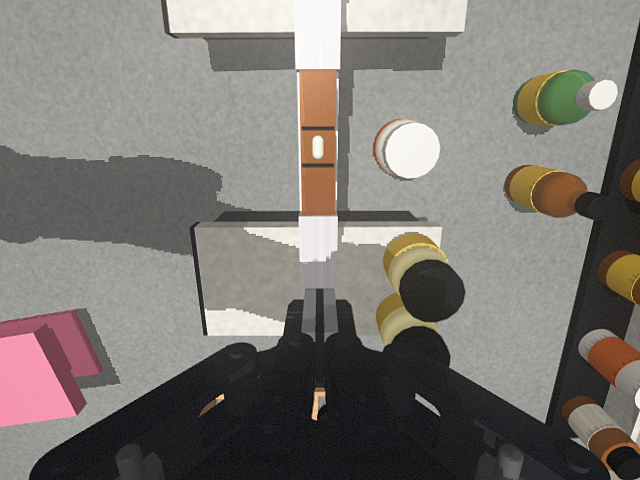

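View pics/v9.png

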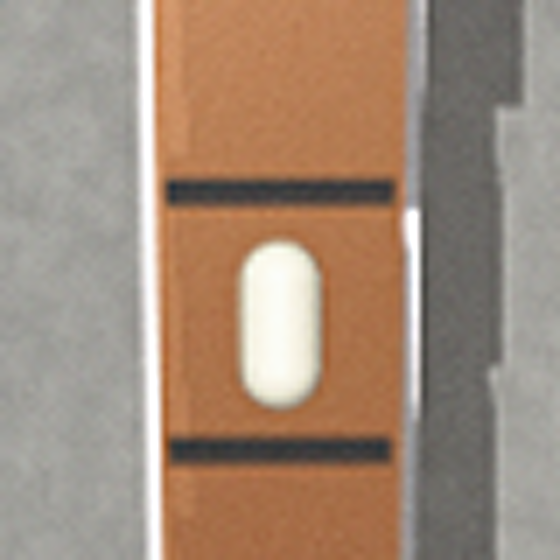

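The wrist view shows the bubble centred: gaps of 35 and 27 crop pixels at about 10.5 px/mm, so 0.4 mm off. I check the press point and descend.

Run:
```python
from h import *
w=r.read_camera('wrist'); st()
print(onz(w,[[318,146],[318.5,215],[302,215],[338,215]],.1245).round(4))
print(to([.569,-.1145,.126]))
```

```text
t 20.12 p [ 0.5693 -0.1138  0.2214] rpy [-3.1399e+00 -1.0000e-03  1.5501e+00] F [0.21 0.77 0.02] g -0.001 q [-0.29  0.48  0.57  1.97 -0.35  0.8   0.46]
[[ 0.569  -0.0491  0.1245]
 [ 0.5682 -0.0972  0.1245]
 [ 0.5564 -0.0969  0.1245]
 [ 0.5822 -0.0975  0.1245]]
[-0.08 -0.01  9.54]
```

Emit:
{"api": "carry_out", "payload": {"rows": [[-1, [-0.1, 0, 3], [0, 0, 0]], [-1, [0, 0, 3], [0, 0, 0]], [-1, [0, 0, 2], [0, 0, 0]], [-1, [0, 0, 1], [0, 0, 0]], [-1, [0, 0, 0.3], [0, 0, 0]], [-1, [0, 0, 0], [0, 0, 0]], [-1, [0, 0, 0], [0, 0, 0]]]}}

```text
clock: 21.0
tool_pos: [0.5706, -0.1161, 0.1296]
orientation: [3.14, 0.0, 1.551]
wrist_force: [0.4, -0.5, 0.0]
gripper_width: 0.003
```

Emit:
{"api": "carry_out", "payload": {"rows": [[-1, [0, 0, 0.1], [0, 0, 0]], [-1, [0, 0, 0.1], [0, 0, 0]], [-1, [0, 0, 0], [0, 0, 0]]]}}

```text
clock: 21.38
tool_pos: [0.57, -0.116, 0.1268]
orientation: [-3.142, -0.0, 1.551]
wrist_force: [0.3, 0.4, 0.1]
gripper_width: -0.005
```

Emit:
{"api": "carry_out", "payload": {"rows": [[-1, [0, 0, 0.1], [0, 0, 0]], [-1, [0, 0, 0.1], [0, 0, 0]], [-1, [0, 0, 0], [0, 0, 0]]]}}

```text
clock: 21.75
tool_pos: [0.5701, -0.116, 0.1248]
orientation: [3.142, -0.0, 1.551]
wrist_force: [-0.7, -0.3, 0.9]
gripper_width: -0.003
```

Emit:
{"api": "carry_out", "payload": {"rows": [[-1, [0, 0, 0.05], [0, 0, 0]], [-1, [0, 0, 0], [0, 0, 0]]]}}

```text
clock: 22.0
tool_pos: [0.5701, -0.116, 0.1248]
orientation: [3.141, -0.0, 1.551]
wrist_force: [-1.0, 1.0, 5.0]
gripper_width: 0.001
```

Contact: about 4 N per 0.5 mm.

Emit:
{"api": "carry_out", "payload": {"rows": [[-1, [0, 0, 0.06], [0, 0, 0]], [-1, [0, 0, 0], [0, 0, 0]], [-1, [0, 0, 0], [0, 0, 0]]]}}

```text
clock: 22.38
tool_pos: [0.5701, -0.116, 0.1247]
orientation: [3.141, -0.001, 1.551]
wrist_force: [-2.5, 1.0, 9.5]
gripper_width: -0.001
```

Run:
```python
from h import *
st()
w=shot('wrist','w10'); print(vial(w,'v10')); shot('side','s10'); shot('top','t10'); st()
```

```text
t 22.38 p [ 0.5701 -0.116   0.1247] rpy [ 3.1411e+00 -8.0000e-04  1.5507e+00] F [-2.51  1.    9.47] g -0.001 q [-0.21  0.6   0.47  2.03 -0.47  0.61  0.56]
(np.int64(316), np.int64(157))
t 22.52 p [ 0.5701 -0.116   0.1247] rpy [ 3.1411e+00 -8.0000e-04  1.5507e+00] F [-2.82  1.77  9.21] g 0.0 q [-0.21  0.6   0.47  2.03 -0.47  0.61  0.56]
```

View pics/w10.png

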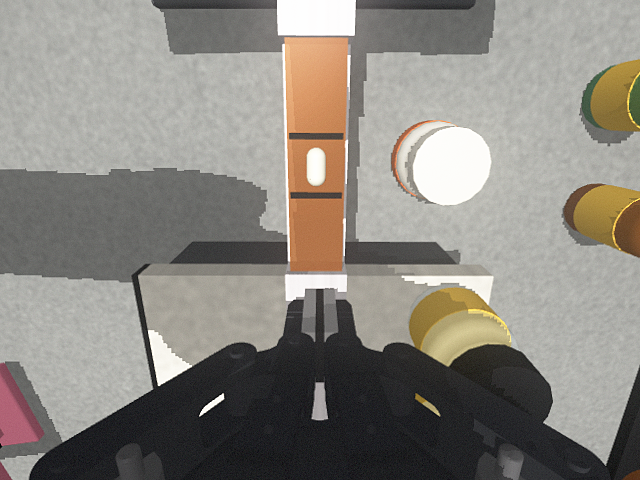

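View pics/s10.png

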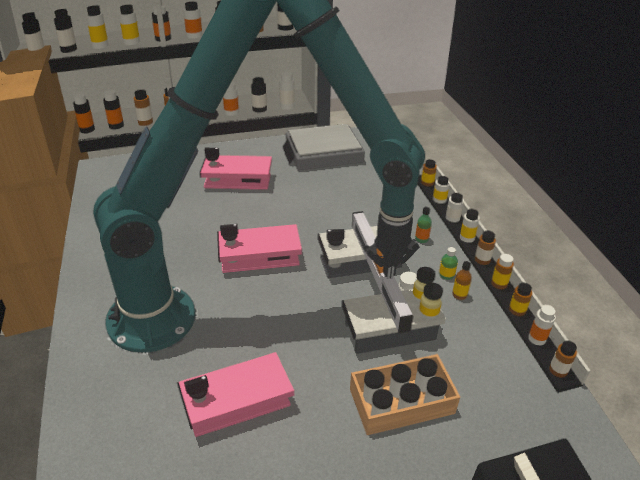

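While pressed at about 9.4 N, the bubble at (316,167) stays between the lines, with gaps of about 10 and 7 px. The jars and tub are in place. I add a slight nudge and hand in.

Emit:
{"api": "carry_out", "payload": {"rows": [[-1, [0, 0, 0.02], [0, 0, 0]], [-1, [0, 0, 0], [0, 0, 0]], [-1, [0, 0, 0], [0, 0, 0]], [-1, [0, 0, 0], [0, 0, 0]]]}}

```text
clock: 23.02
tool_pos: [0.5702, -0.116, 0.1247]
orientation: [3.141, -0.001, 1.551]
wrist_force: [-2.2, 0.6, 9.9]
gripper_width: 0.003
```

Run:
```python
from h import *
st(); shot('wrist','w11'); w=r.read_camera('wrist'); vial(w,'v11'); st()
```

```text
t 23.02 p [ 0.5702 -0.116   0.1247] rpy [ 3.1411e+00 -1.0000e-03  1.5506e+00] F [-2.17  0.57  9.88] g 0.003 q [-0.21  0.6   0.47  2.03 -0.47  0.61  0.56]
t 23.12 p [ 0.5702 -0.1161  0.1247] rpy [ 3.1411e+00 -9.0000e-04  1.5506e+00] F [-2.76  0.92  9.78] g 0.003 q [-0.21  0.6   0.47  2.03 -0.47  0.61  0.56]
```

View pics/v11.png

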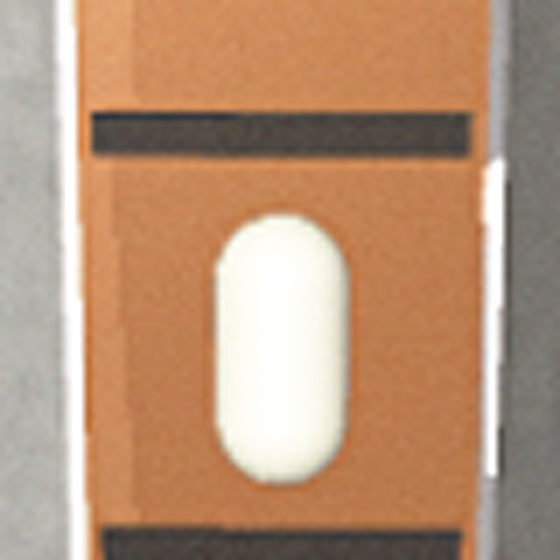

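The bubble lies between the lines, about 0.4 mm off centre, at about 9.8 N.

Run:
```python
from h import *
print(r.finish_job())
```

```text
the job is handed in; nothing more can be done
None
```

I laid the level across both white shelves, vial up, and let go of it. I then turned the white shelf's knob about 1.8 rad clockwise and handed the job in at about 23 s, still pressing on the level beside the vial, on the fixed-shelf side.

- **Bubble:** in the last wrist picture, taken while pressing, it sits about 0.4 mm off centre towards the fixed shelf, between the black lines. It sat the same way before I pressed.
- **Press:** the last reading was about 9.8 N downward, with up to about 3 N sideways.
- **Other things:** the last wrist and side pictures show the jars, tub, bottles and crate standing where they were. I judged this by eye and did not measure their positions again.
- **Check that disagreed:** one network mask for the knob marked the level instead. I dropped it and located the knob bar from an enlarged crop.

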